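# Shim the rocking bench scale

### The job

The bench scale rocks because the foot at its near-left corner has lost its rubber cap and hangs clear of the bench. With the fingertips push the wooden wedge along the bench, thin end first, under that foot until it just takes up the gap and the scale stands level and firm; then press down firmly for a moment with the fingertips on the platter corner above that foot to prove that it no longer rocks, and let go. Do not lift or carry the wedge or the scale, do not shove the scale out of its place, and leave the pot, the jar and the tape measure beside it where they are.

Things in the scene. Friction and masses are not known exactly. Their poses are not given: they have to be found in the camera images.
- scale: Loose bench scale, about 1.4 kg: grey housing 200 x 200 mm, underside 26 mm above the bench; metal platter 190 x 190 mm, top at 57 mm. Origin: centre of its footprint on the bench; z up, -x its front with the display, +y its left. Feet at x, y = +-85 mm, three capped, standing level; about 2 N on the corner above the fourth, short one tips it onto that foot.
- short_foot (a point): Lowest point of the short foot, a bare steel stud 16 mm thick with a rounded (8 mm radius) end, at x = -85, y = +85 mm in the scale's frame (near-left corner seen from the robot), 12 mm above the bench while the scale is level.
- platter_corner (a point): Point on the platter's top above the short foot (x = -78, y = +78, z = 57 mm in the scale's frame): the place to press for the test. Anywhere within about 30 mm of it will do.
- wedge: Loose light-wood wedge lying before the short foot, 60 g, 100 mm long (x), 52 wide (y), 3 mm high at the thin end (+x) rising evenly to 22 mm at the thick end (-x). Origin: centre of its underside. The foot bears on it when the thin edge has passed the foot's centre by about 47 mm; 5 mm less or more still leaves it firm and level; pushing on (6 to 12 N) drags the scale along.
- thin_edge (a point): Middle of the wedge's thin edge, on the bench (x = +50 mm of the wedge).
- thick_face (a point): Centre of the wedge's upright thick end face (x = -50 mm of the wedge, 11 mm above the bench; the face is 52 mm wide and 22 mm high): the place to push.
- pot: Bystander: small white plastic pot, 45 mm across, 34 mm high, standing in front of the scale to the right of the wedge. Origin: centre of its underside.
- jar: Bystander: glass jar with a teal lid, 60 mm across, 109 mm high, standing beside the scale, left or right. Origin: centre of its underside.
- tape: Bystander: yellow tape measure, 61 x 76 x 66 mm, standing beside the scale, left or right. Origin: centre of its underside.
Things that resemble listed ones, but are neither listed nor needed, are in the scene too. Of the things like the wedge, leave any that is yellow; of the rest the smaller one is meant.

How it is judged:
On the way, in this order (a step that is already met when the one before it is completed fails the run):
1. the wedge is pushed under the short foot (x of short_foot in the frame of wedge between -0.02 and 0.02 m and y of short_foot in the frame of wedge between -0.022 and 0.022 m), for 0.1 s.
2. the fingers press on the platter corner above the wedged foot; the wedge carries it and the scale does not rock (all of step 1 and contact force between the fingers and scale above 3 N and contact force between wedge and scale above 1 N and angle between scale's own z axis and vertical below 0.012 rad and horizontal distance between the grasp point and platter_corner below 0.05 m), for 0.2 s.
At the end, for the whole second after the job is handed in: The wedge lies flat under the short foot (foot within 22 mm of its centre line, 20 mm of its mid-length), scale level within 0.012 rad, within 25 mm of its place, both at rest; before that a press over 3 N for 0.2 s above the foot was borne by the wedge without tilting the scale past 0.012 rad (all of step 1 and angle between scale's own z axis and vertical below 0.012 rad and height (world z) of wedge between -0.004 and 0.004 m and angle between wedge's own z axis and vertical below 0.03 rad and linear speed of each of scale, wedge below 0.01 m/s and distance of scale from where it was at the start of the episode below 0.025 m); the robot touches nothing.
It fails at once if the wedge is lifted off the bench or tipped up (height (world z) of wedge above 0.012 m or angle between wedge's own z axis and vertical above 0.35 rad).
It fails at once if the scale is lifted (height (world z) of scale above 0.02 m).
It fails at once if the scale is shoved more than 25 mm out of place (distance of scale from where it was at the start of the episode above 0.025 m).
It fails at once if the pot, the jar or the tape measure is shifted more than 20 mm or knocked over (distance of any of pot, jar, tape from where it was at the start of the episode above 0.02 m or angle between any of pot, jar, tape's own z axis and vertical above 0.5 rad).
It also fails if it takes over 51 s, if anything falls off the work surface, if the arm or the gripper's body presses on something with over 40 N, if the wrist force passes 120 N, or if a joint passes its speed limit or range.

### The arm

A 7-joint arm with a two-finger parallel gripper is mounted at the origin on a cart in front of the work surface, level with it; the furniture and walls round the work are solid. World frame = base frame: x ahead of the robot, y to its left, z up, the work surface at z = 0. Lengths are in m, angles in rad, forces in N, time in s.
With the tool pointing down it reaches from about 0.4 to 0.85 m from the base axis. Payload 10.4 kg.
Tool frame: the origin (TCP) lies midway between the tips of the shut fingers; the grasp point (between the pads) lies 19 mm behind it; z points along the fingers, y is the line along which they close (so a half turn about z gives the same grasp; the last joint's range is limited). The gripper opens to 87 mm and grips with 3 to 60 N. Pads are 19 mm wide; open, the fingers measure 117 mm over their backs; the gripper's body (75 mm by 190 mm) begins 51 mm behind the grasp point.
Start: joints at [1.261, 0.332, -0.065, 1.46, 0.022, 1.35, -0.088], TCP at [0.177, -0.599, 0.223] pointing down, gripper open.
Joint ranges: [-2.6, 2.6], [-0.5, 2.12], [-1.47, 1.34], [0.16, 2.42], [-1.27, 4.41], [0.06, 2.06], [-2.6, 2.6]. Speed limits (rad/s): [2.22, 2.22, 2.79, 2.79, 3.14, 3.14, 3.14].

### API

Orientations are given as a unit quaternion [x, y, z, w].
In Python, from bench import sensors, eyes, order gives the robot as it stands.
- The arm moves only by the tool arm_command, never from a script. Its argument "steps" is a list of rows, each an object with "rot": the turn, a rotation vector about the world's x, y, z in degrees, a list of three; "slide": the shift along the world's x, y, z in m, a list of three; "grip": the opening, from 0 (shut) to 1 (fully open). A call has exactly 8 rows; each row shifts and turns the commanded pose from where the row before left it; what a row does not reach is not made up. A row lasts 1/8 s, in which the tool goes at most 62.5 mm and 10.7 degrees, less where a joint would pass 70% of its speed; a pose out of reach is approached as far as the arm can. A call with a gripper value outside its range is refused whole. The fingers move at their own pace and stop on an object; "newtons" is the grip in N (left out, the last holds). Time passes only in rows, so rows that do not move let the fingers close, or fill a call up. It gives the time, the measured TCP pose, the force, the opening and the grip force at its end, in the units of the state.
- sensors.read_state(): the state, without advancing time (a new reading comes with each control period).
- eyes.camera(name): name is "scene" or "top"; returns a dict with "pixels" (400x640x3 uint8, red, green, blue), "intrinsics" (3x3 intrinsics, pixels), "pose" (4x4, takes a point from camera to world coordinates). Camera axes: x right, y down, z forward; pixel columns grow to the right and rows downward; lengths in m; the calibration is good to about 2 mm. A picture is of the moment at which its call begins. There is no depth.
- order.close_job(): hands the job in; it is judged then, once.
Trained networks look in a picture, given as the dict that the camera call returned (one of the last four; its "shot" number tells which), for a name from the list of things; names that differ only in an ending like _2 or _b are one class to them, and where a whole thing is asked for, a point or a joint stands for the part that bears it (a point fixed in the world has none). Each returns a list of dicts, best first, with "conf" (0 to 1); they miss things now and then, are a little off and sometimes report something else, mostly with a low value. They report only what shows in the picture. A call takes as long as a camera call. They do not tell look-alikes from the thing itself.
- eyes.look_for(name, picture): "bbox" ([left, top, right, bottom] in pixels, round what is visible of it).
The state is a dict: "time": time; "joint_positions": joint angles; "joint_vel": joint speeds; "joint_torque": joint torques, N m; "ee_pos": TCP position; "eef_rot": TCP orientation; "ft_force": force on the tool from outside, world axes, zero at the start; "torque": the same for the moment, N m; "width": finger opening in m; "grip_force": force on a finger pad.
Only numpy, scipy, OpenCV 4.12 (cv2) and the standard library are available. Lean on these libraries where they do the work, as an engineer would, in place of code of your own. Each camera call takes 0.05 s, during which the arm holds its last target. There are 200 camera calls.

## Working session

There is one attempt and no reset: what is moved stays moved. The work goes in short steps, Python scripts to look and compute and a tool call to move; the robot and the scene stay as the last step left them, time stands still between calls to the robot, and variables do not carry over. Pictures are saved under pics/ and viewed, at most 10 in all, crops included, and the job is handed in when it is done.

Besides the shell and the picture viewer there is one more tool, called by a JSON object that holds its "op" and its "data". arm_command: Moves the arm, as the interface text tells. Its arguments: {"type":"object","properties":{"steps":{"type":"array","items":{"type":"object","properties":{"rot":{"type":"array","items":{"type":"number"}},"slide":{"type":"array","items":{"type":"number"}},"grip":{"type":"number"}}}},"newtons":{"type":"number"}},"required":["steps"]}

```bash
mkdir -p pics; cat > h.py <<'E'
import numpy as np, cv2
from bench import sensors, eyes, order
def ground(p,uv,z=0.):
    K=np.array(p["intrinsics"]);T=np.array(p["pose"])
    d=T[:3,:3]@np.linalg.solve(K,[uv[0],uv[1],1.]);o=T[:3,3]
    return (o+d*(z-o[2])/d[2])
def px(p,X):
    K=np.array(p["intrinsics"]);T=np.array(p["pose"])
    c=T[:3,:3].T@(np.array(X)-T[:3,3]);q=K@c;return q[:2]/q[2]
def save(p,n,crop=None,s=1):
    im=np.array(p["pixels"])[:,:,::-1]
    if crop: im=im[crop[1]:crop[3],crop[0]:crop[2]]
    cv2.imwrite("pics/"+n,cv2.resize(im,None,fx=s,fy=s,interpolation=cv2.INTER_CUBIC))
E
python3 - <<'E'
from h import *
for c in("top","scene"):
    p=eyes.camera(c);save(p,c+"0.png");print(c,np.array(p["pose"]).round(3).tolist(),np.array(p["intrinsics"]).round(1).tolist())
    for n in("scale","wedge","pot","jar","tape"):
        for d in eyes.look_for(n,p):
            b=d["bbox"];print(n,round(d["conf"],2),np.round(b),ground(p,[(b[0]+b[2])/2,(b[1]+b[3])/2]).round(3))
s=sensors.read_state();print(s)
E
```

```text
top [[-0.022, -0.997, 0.071, 0.499], [-1.0, 0.022, 0.0, 0.159], [-0.002, -0.071, -0.998, 0.94], [0.0, 0.0, 0.0, 1.0]] [[409.1, 0.0, 319.5], [0.0, 409.1, 196.8], [0.0, 0.0, 1.0]]
scale 0.93 [259.  95. 376. 214.] [0.664 0.161 0.   ]
wedge 0.97 [269. 260. 318. 305.] [0.373 0.223 0.   ]
wedge 0.73 [236. 182. 271. 229.] [0.549 0.312 0.   ]
wedge 0.67 [374. 241. 438. 275.] [ 0.422 -0.033  0.   ]
wedge 0.4 [261.  94. 375. 211.] [0.67  0.161 0.   ]
pot 0.79 [313. 217. 333. 238.] [0.494 0.153 0.   ]
jar 0.81 [199. 109. 241. 147.] [0.732 0.389 0.   ]
tape 0.71 [384. 179. 418. 202.] [ 0.577 -0.029  0.   ]
scene [[-0.66, -0.581, 0.476, 0.055], [-0.751, 0.495, -0.437, 0.599], [0.019, -0.646, -0.763, 0.862], [0.0, 0.0, 0.0, 1.0]] [[480.0, 0.0, 322.4], [0.0, 480.0, 200.8], [0.0, 0.0, 1.0]]
scale 0.9 [236. 149. 339. 230.] [ 0.674  0.144 -0.   ]
wedge 0.95 [251. 240. 288. 281.] [0.541 0.3   0.   ]
wedge 0.85 [330. 269. 367. 320.] [0.373 0.228 0.   ]
wedge 0.73 [387. 190. 448. 237.] [ 0.422 -0.037  0.   ]
wedge 0.72 [235. 147. 341. 231.] [0.674 0.143 0.   ]
pot 0.62 [328. 216. 348. 248.] [0.502 0.139 
[... 263 characters left out ...]
618 ,  0.3321788 , -0.06469212,  1.46006343,  0.02164331,
        1.3498787 , -0.08849669]), 'joint_vel': array([ 4.27011953e-04,  1.72529698e-03, -4.89958749e-05, -3.44680884e-03,
        1.62019145e-03, -4.37557481e-04, -5.38918298e-04]), 'joint_torque': array([-7.95938213e-04, -6.22769809e+01,  2.40202050e-02, -3.89987755e+01,
       -6.11150404e-02,  3.17089842e-02,  3.10504527e-05]), 'ee_pos': array([ 0.17683756, -0.59951117,  0.22260625]), 'eef_rot': array([9.89732798e-01, 1.42929991e-01, 2.19064301e-06, 8.50774574e-05]), 'ft_force': array([ 0.46768349, -0.3579344 ,  0.72127108]), 'torque': array([-0.01816669,  0.0226694 ,  0.00809261]), 'grip_force': 0.0, 'width': 0.08695488360833661}
```

View pics/top0.png

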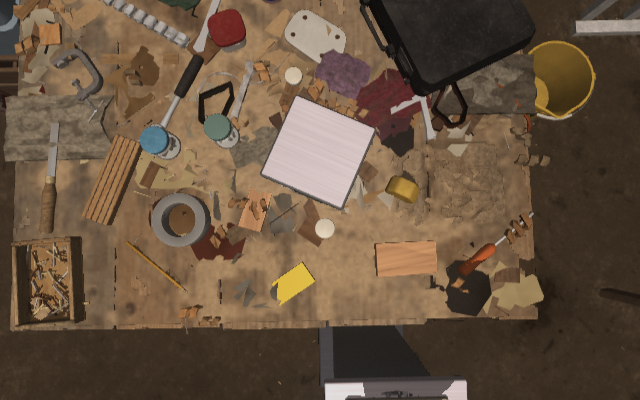

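View pics/scene0.png

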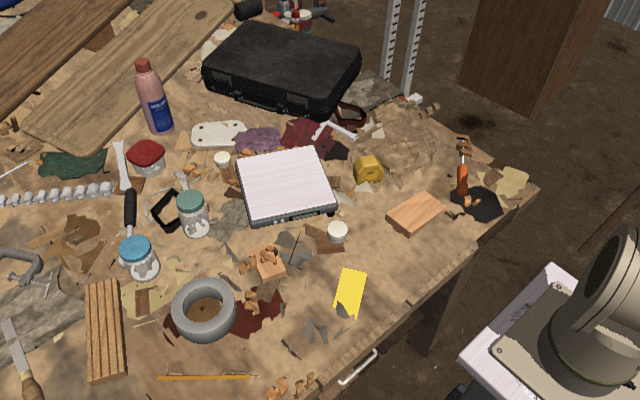

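Wedge candidates in the top image are the wood block at (254,208), the yellow one at (293,283) and the larger wood one at (406,258). The smaller non-yellow one, (254,208), lies before the scale's near-left corner (262,174), so it fits the description. The pot is at (324,228) and the teal jar at (217,128). I'll confirm the wedge in a crop.

```bash
python3 - <<'E'
from h import *
p=eyes.camera("top");q=eyes.camera("scene")
def cr(p,c,s): return cv2.resize(np.array(p["pixels"])[c[1]:c[3],c[0]:c[2],::-1],None,fx=s,fy=s,interpolation=cv2.INTER_CUBIC)
a=cr(p,(225,165,345,245),6.6); b=cr(q,(220,215,360,315),5.7)
cv2.imwrite("pics/ct.png",a[:600,:800]);cv2.imwrite("pics/cs.png",b[:600,:800])
# scale platter corners via bright mask
for n,im,box in(("top",p,(250,85,390,220)),("scene",q,(225,140,345,235))):
    g=np.array(im["pixels"])[box[1]:box[3],box[0]:box[2]].astype(int)
    m=((g.min(2)>150)&(g.max(2)-g.min(2)<45)).astype(np.uint8)
    m=cv2.morphologyEx(m,cv2.MORPH_OPEN,np.ones((5,5)))
    c=max(cv2.findContours(m,0,2)[0],key=cv2.contourArea)
    h=cv2.convexHull(c); ap=cv2.approxPolyDP(h,8,True).reshape(-1,2)
    c4=ap+np.array(box[:2]);W=np.array([ground(im,u,.057)[:2] for u in c4])
    print(n,c4.tolist(),W.round(4).tolist(),W.mean(0).round(4),np.linalg.norm(W-np.roll(W,1,0),axis=1).round(3))
    h2=np.float32([ground(im,u[0]+np.array(box[:2]),.057)[:2] for u in h]); print(cv2.minAreaRect(h2*1000))
E
```

```text
top [[295, 97], [372, 128], [341, 205], [263, 173]] [[0.7835, 0.2088], [0.7104, 0.0415], [0.5432, 0.1137], [0.6166, 0.2814]] [0.6634 0.1614] [0.182 0.183 0.182 0.183]
((663.2073364257812, 160.85899353027344), (187.945556640625, 188.34901428222656), 65.32910919189453)
scene [[313, 146], [334, 202], [252, 219], [237, 159]] [[0.7034, 0.0401], [0.5382, 0.1208], [0.6161, 0.2851], [0.7853, 0.2062]] [0.6607 0.163 ] [0.185 0.184 0.182 0.187]
((661.719482421875, 162.50222778320312), (188.739990234375, 191.87673950195312), 65.35810089111328)
```

View pics/ct.png

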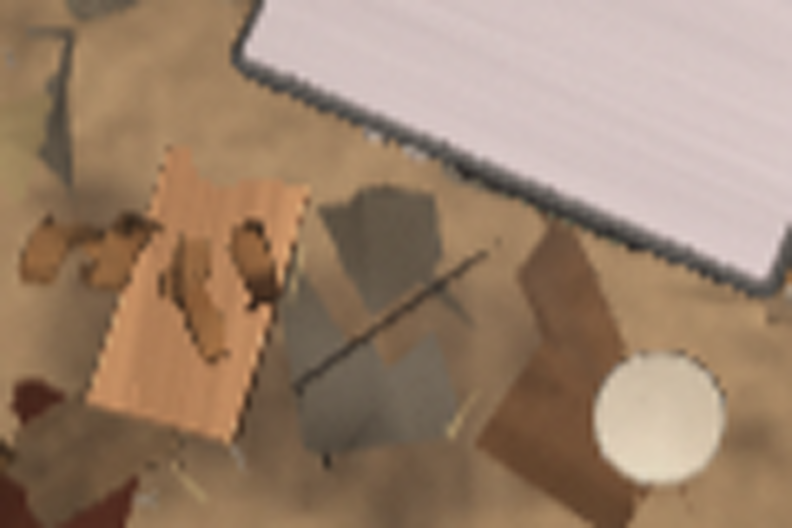

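View pics/cs.png

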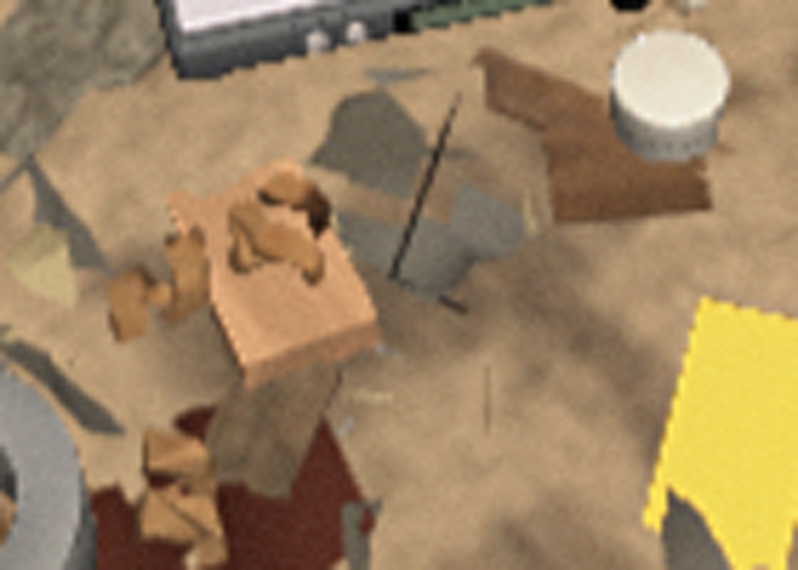

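Both crops show the wedge: thin end by the scale at crop (175–310, 148–188), thick end towards the robot at (88–230, 402–442). The scale's display side faces the robot. Next I'll fit the poses.

```bash
python3 - <<'E'
from h import *
from scipy.optimize import least_squares
p=eyes.camera("top");q=eyes.camera("scene")
tl=np.array([[175,148],[310,188],[230,442],[88,402]])/6.6+[225,165]
sc=np.array([[380,318],[213,298],[248,385]])/5.7+[220,215]
L=np.array([[50,26,3],[50,-26,3],[-50,-26,22],[-50,26,22]])/1e3
def W(v,L):
    c,s=np.cos(v[2]),np.sin(v[2]);return np.c_[v[0]+c*L[:,0]-s*L[:,1],v[1]+s*L[:,0]+c*L[:,1],L[:,2]]
def f(v):
    a=[px(p,X)-u for X,u in zip(W(v,L),tl)]
    b=[px(q,X)-u for X,u in zip(W(v,L[[2,3]]),sc[[0,2]])]
    return np.ravel(a+b)
r=least_squares(f,[.53,.31,-.35]);v=r.x;print(v,np.degrees(v[2]),r.fun.round(1))
S=np.array([[-95,95,57],[95,95,57],[95,-95,57],[-95,-95,57]])/1e3
tc=np.array([[262.,172.7],[295,96.5],[373.5,127.5],[341.5,206.5]])
def g(s):
    # top & scene minAreaRect-based corner observations
    a=[px(p,X)-u for X,u in zip(W(s,S),tc)]
    b=[px(q,X)-u for X,u in zip(W(s,S),[[252,220],[236,158.5],[314,145.5],[335,203]])]
    return np.ravel(a+b)
r=least_squares(g,[.662,.162,-.42]);s=r.x;print(s,np.degrees(s[2]),r.fun.round(1))
foot=W(s,np.array([[-.085,.085,.012]]))[0];pc=W(s,np.array([[-.078,.078,.057]]))[0]
c,n=np.cos(v[2]),np.sin(v[2]);d=foot[:2]-v[:2]
print("foot",foot,"pc",pc,"foot in wedge",c*d[0]+n*d[1],-n*d[0]+c*d[1],"thick",W(v,np.array([[-.05,0,.011]])))
E
```

```text
[ 0.53927226  0.30654105 -0.29494882] -16.899322599638737 [-0.5 -1.6  0.7 -1.6 -0.5  2.1 -1.3  1.9  0.8  0.5 -0.2 -2.3]
[ 0.66224693  0.16144703 -0.42840303] -24.545685758870466 [-1.7  0.9  0.2 -1.6  1.2  1.  -0.8  1.7 -0.6 -0.2 -0.5  0.3 -1.2 -1.6
  1.7 -1.9]
foot [0.62023894 0.2740762  0.012     ] pc [0.62369842 0.26480085 0.057     ] foot in wedge 0.0869075385286211 -0.007526649605834695 thick [[0.49143141 0.3210756  0.011     ]]
```

{"op": "arm_command", "data": {"steps": [{"slide": [0.04,0.045,0],"rot": [0,0,10],"grip": 0.25},{"slide": [0.04,0.045,0],"rot": [0,0,10],"grip": 0.25},{"slide": [0.04,0.045,0],"rot": [0,0,10],"grip": 0.25},{"slide": [0.04,0.045,0],"rot": [0,0,10],"grip": 0.25},{"slide": [0.04,0.045,0],"rot": [0,0,10],"grip": 0.25},{"slide": [0.04,0.045,0],"rot": [0,0,10],"grip": 0.25},{"slide": [0.02,0.055,0],"rot": [0,0,10],"grip": 0.25},{"slide": [0.0,0.06,0],"rot": [0,0,10],"grip": 0.25}]}}

```text
time: 1.8
ee_pos: [0.438, -0.2122, 0.2226]
eef_rot: [0.664, 0.748, 0.0, 0.0]
ft_force: [0.8, 1.0, 1.6]
width: 0.0229
grip_force: 0.0
```

{"op": "arm_command", "data": {"steps": [{"slide": [0.002,0.06,0],"rot": [0,0,8],"grip": 0.25},{"slide": [0.002,0.06,0],"rot": [0,0,8],"grip": 0.25},{"slide": [0.002,0.06,0],"rot": [0,0,8],"grip": 0.25},{"slide": [0.002,0.06,0],"rot": [0,0,8],"grip": 0.25},{"slide": [0.002,0.06,0],"rot": [0,0,8],"grip": 0.25},{"slide": [0.002,0.06,0],"rot": [0,0,8],"grip": 0.25},{"slide": [0.002,0.06,0],"rot": [0,0,8],"grip": 0.25},{"slide": [0.002,0.06,0],"rot": [0,0,7.2],"grip": 0.25}]}}

```text
time: 2.8
ee_pos: [0.4531, 0.2671, 0.223]
eef_rot: [0.175, 0.985, 0.0, 0.001]
ft_force: [1.0, -0.2, -0.8]
width: 0.022
grip_force: 0.0
```

{"op": "arm_command", "data": {"steps": [{"slide": [0.001,0.04,0],"grip": 0.25},{"slide": [0.001,0.026,-0.02],"grip": 0.25},{"slide": [0,0,-0.05],"grip": 0.25},{"slide": [0,0,-0.05],"grip": 0.25},{"slide": [0,0,-0.05],"grip": 0.25},{"slide": [0,0,-0.02],"grip": 0.25},{"slide": [0,0,0],"grip": 0.25},{"slide": [0,0,0],"grip": 0.25}]}}

```text
schema error: expected keys rot, slide, grip
```

```bash
python3 - <<'E'
from h import *
p=eyes.camera("top");q=eyes.camera("scene")
a=cv2.resize(p["pixels"][150:270,180:340,::-1],None,fx=4.9,fy=4.9);cv2.imwrite("pics/pre.png",a)
cv2.imwrite("pics/pre_s.png",cv2.resize(q["pixels"][200:320,200:360,::-1],None,fx=4.9,fy=4.9))
s=sensors.read_state();print(s["ee_pos"],s["eef_rot"],s["ft_force"],s["joint_positions"],s["width"])
E
```

```text
[0.45060377 0.27230153 0.22261505] [ 0.17090615  0.98528462  0.00203633 -0.00107883] [-0.46171057 -0.13113196 -0.77543427] [ 0.27550378  0.24848598 -1.02906525  1.68009114  0.21413864  1.33478046
  0.43721325] 0.02188019523755326
```

View pics/pre_s.png

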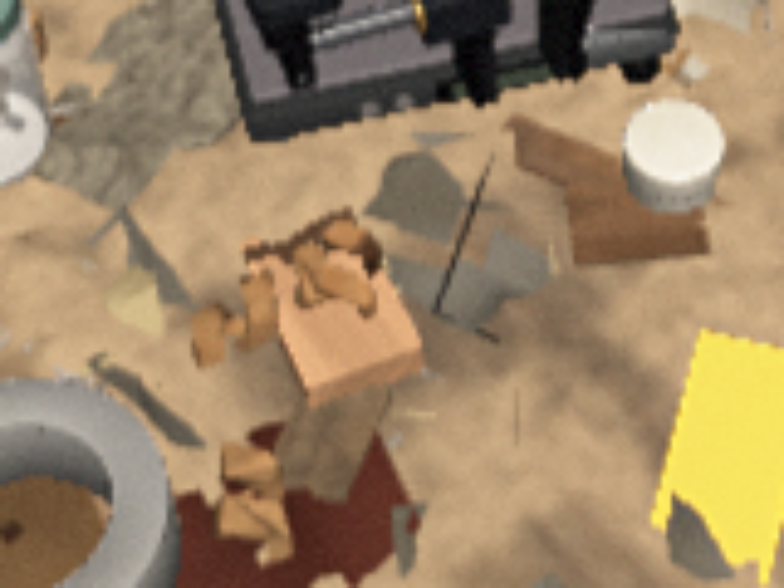

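The view shows the wedge's thick end at crop (310–425, 345–400), clear and square, with the thin end partly hidden by shavings. The arm is above it. I'll descend behind the thick face.

{"op": "arm_command", "data": {"steps": [{"slide": [0.003,0.04,0],"rot": [0,0,0],"grip": 0.25},{"slide": [0.002,0.022,-0.02],"rot": [0,0,0],"grip": 0.25},{"slide": [0,0,-0.05],"rot": [0,0,0],"grip": 0.25},{"slide": [0,0,-0.05],"rot": [0,0,0],"grip": 0.25},{"slide": [0,0,-0.05],"rot": [0,0,0],"grip": 0.25},{"slide": [0,0,-0.03],"rot": [0,0,0],"grip": 0.25},{"slide": [0,0,-0.014],"rot": [0,0,0],"grip": 0.25},{"slide": [0,0,0],"rot": [0,0,0],"grip": 0.25}]}}

```text
time: 3.9
ee_pos: [0.4578, 0.3273, 0.0085]
eef_rot: [0.177, 0.984, -0.0, -0.0]
ft_force: [-0.6, -0.5, 0.0]
width: 0.0215
grip_force: 0.0
```

```bash
python3 - <<'E'
from h import *
p=eyes.camera("top")
cv2.imwrite("pics/pre2.png",cv2.resize(p["pixels"][150:270,180:340,::-1],None,fx=4.9,fy=4.9))
s=sensors.read_state();print(s["ee_pos"],s["eef_rot"],s["ft_force"],s["width"])
E
```

```text
[0.45825067 0.32780561 0.00942507] [1.76907651e-01 9.84227358e-01 3.49425080e-04 2.63213172e-04] [ 0.28809388 -0.24388783  0.58230133] 0.02157570919058315
```

View pics/pre2.png

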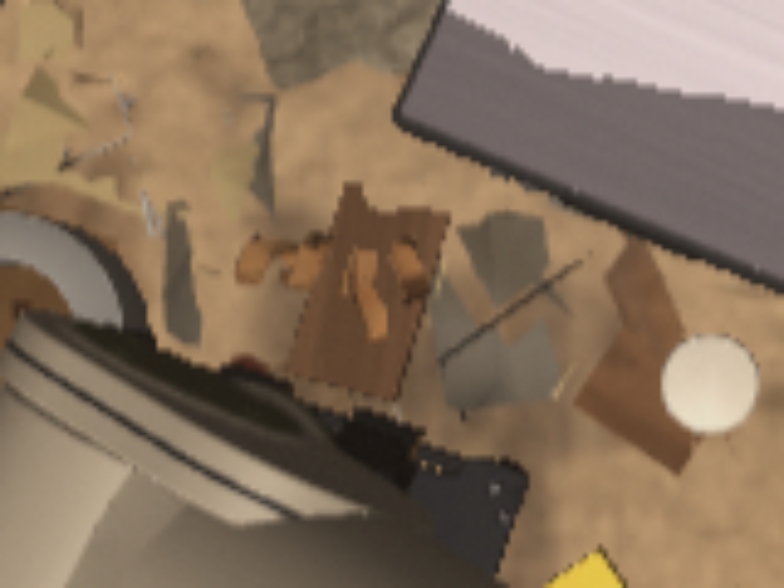

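The wedge's thick edge is at crop (290–400, 375–395) and the gripper sits squarely behind it. Push in 10 mm rows.

{"op": "arm_command", "data": {"steps": [{"slide": [0.0015,0.0045,0],"rot": [0,0,0],"grip": 0.25},{"slide": [0.0094,-0.0034,0],"rot": [0,0,0],"grip": 0.25},{"slide": [0.0094,-0.0034,0],"rot": [0,0,0],"grip": 0.25},{"slide": [0.0094,-0.0034,0],"rot": [0,0,0],"grip": 0.25},{"slide": [0.0094,-0.0034,0],"rot": [0,0,0],"grip": 0.25},{"slide": [0.0094,-0.0034,0],"rot": [0,0,0],"grip": 0.25},{"slide": [0.0094,-0.0034,0],"rot": [0,0,0],"grip": 0.25},{"slide": [0,0,0],"rot": [0,0,0],"grip": 0.25}]}}

```text
time: 4.95
ee_pos: [0.5167, 0.311, 0.0084]
eef_rot: [0.177, 0.984, -0.0, 0.0]
ft_force: [-1.1, 0.2, -0.0]
width: 0.0215
grip_force: 0.0
```

```bash
python3 - <<'E'
from h import *
p=eyes.camera("top")
cv2.imwrite("pics/mid.png",cv2.resize(p["pixels"][150:270,180:340,::-1],None,fx=4.9,fy=4.9))
s=sensors.read_state();print(s["ee_pos"],s["eef_rot"],s["ft_force"],s["width"])
d=np.array([.6202,.2741])-s["ee_pos"][:2];u=np.array([.9397,-.342]);print("along",d@u,"lat",d@[.342,.9397])
E
```

```text
[0.51601081 0.31132382 0.00841663] [ 1.77141104e-01  9.84185464e-01  2.18602183e-06 -4.09488401e-05] [-0.04325837  0.16396597 -0.71743167] 0.021765953277969135
along 0.11063712885574721 lat 0.0006534840380956954
```

View pics/mid.png

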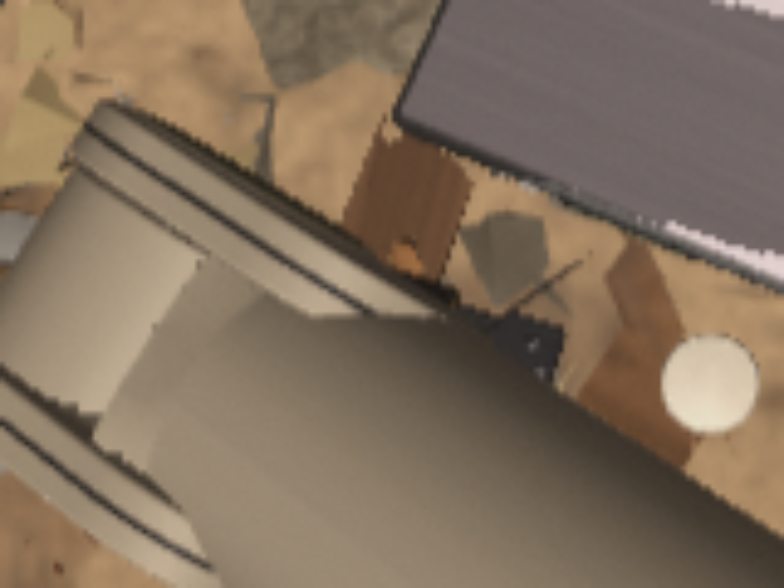

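The wedge's thin end is going under the scale's near-left corner at crop (385–470, 120–180), well aligned. Continue more gently.

{"op": "arm_command", "data": {"steps": [{"slide": [0.0066,-0.0024,0],"rot": [0,0,0],"grip": 0.25},{"slide": [0.0066,-0.0024,0],"rot": [0,0,0],"grip": 0.25},{"slide": [0.0066,-0.0024,0],"rot": [0,0,0],"grip": 0.25},{"slide": [0.0066,-0.0024,0],"rot": [0,0,0],"grip": 0.25},{"slide": [0.0066,-0.0024,0],"rot": [0,0,0],"grip": 0.25},{"slide": [0.0038,-0.0014,0],"rot": [0,0,0],"grip": 0.25},{"slide": [0,0,0],"rot": [0,0,0],"grip": 0.25},{"slide": [0,0,0],"rot": [0,0,0],"grip": 0.25}]}}

```text
time: 6.0
ee_pos: [0.5524, 0.2983, 0.0086]
eef_rot: [0.177, 0.984, 0.0, 0.0]
ft_force: [-0.0, -0.8, 0.2]
width: 0.0215
grip_force: 0.0
```

{"op": "arm_command", "data": {"steps": [{"slide": [0.0009,-0.0003,0],"rot": [0,0,0],"grip": 0.25},{"slide": [0.0009,-0.0003,0],"rot": [0,0,0],"grip": 0.25},{"slide": [0.0009,-0.0003,0],"rot": [0,0,0],"grip": 0.25},{"slide": [0.0009,-0.0003,0],"rot": [0,0,0],"grip": 0.25},{"slide": [0,0,0],"rot": [0,0,0],"grip": 0.25},{"slide": [0,0,0],"rot": [0,0,0],"grip": 0.25},{"slide": [0,0,0],"rot": [0,0,0],"grip": 0.25},{"slide": [0,0,0],"rot": [0,0,0],"grip": 0.25}]}}

```text
time: 7.0
ee_pos: [0.5562, 0.2969, 0.0086]
eef_rot: [0.177, 0.984, 0.0, 0.0]
ft_force: [0.4, 0.5, 0.2]
width: 0.022
grip_force: 0.0
```

```bash
cat > st.py <<'E'
from h import *
s=sensors.read_state();print(s["time"],s["ee_pos"],s["ft_force"])
d=np.array([.6202,.2741])-s["ee_pos"][:2];u=np.array([.9397,-.342]);print("along",d@u,"lat",d@[.342,.9397],"push",-s["ft_force"][:2]@u)
E
python3 st.py
```

```text
7.0 [0.55619662 0.29693615 0.00857965] [0.41669768 0.46285938 0.16023232]
along 0.067953941046 lat 0.00043002200673322916 push -0.23327290005430093
```

{"op": "arm_command", "data": {"steps": [{"slide": [0.0009,-0.0003,0],"rot": [0,0,0],"grip": 0.25},{"slide": [0,0,0],"rot": [0,0,0],"grip": 0.25},{"slide": [0.0009,-0.0003,0],"rot": [0,0,0],"grip": 0.25},{"slide": [0,0,0],"rot": [0,0,0],"grip": 0.25},{"slide": [0.0009,-0.0003,0],"rot": [0,0,0],"grip": 0.25},{"slide": [0,0,0],"rot": [0,0,0],"grip": 0.25},{"slide": [0,0,0],"rot": [0,0,0],"grip": 0.25},{"slide": [0.0009,-0.0003,0],"rot": [0,0,0],"grip": 0.25}]}}

```text
time: 8.0
ee_pos: [0.5596, 0.2959, 0.0086]
eef_rot: [0.177, 0.984, 0.0, -0.0]
ft_force: [-1.0, 0.2, 0.0]
width: 0.0217
grip_force: 0.4
```

```bash
python3 st.py
```

```text
8.0 [0.55962292 0.29588498 0.00858544] [-1.00289708  0.18046918  0.0068005 ]
along 0.06437474976295478 lat 0.00024601320481724585 push 1.0041428438083022
```

{"op": "arm_command", "data": {"steps": [{"slide": [0,0,0],"rot": [0,0,0],"grip": 0.25},{"slide": [0,0,0],"rot": [0,0,0],"grip": 0.25},{"slide": [0,0,0],"rot": [0,0,0],"grip": 0.25},{"slide": [0,0,0],"rot": [0,0,0],"grip": 0.25},{"slide": [0,0,0],"rot": [0,0,0],"grip": 0.25},{"slide": [0,0,0],"rot": [0,0,0],"grip": 0.25},{"slide": [0.001,-0.0004,0],"rot": [0,0,0],"grip": 0.25},{"slide": [0.001,-0.0004,0],"rot": [0,0,0],"grip": 0.25}]}}

```text
time: 9.0
ee_pos: [0.5616, 0.2951, 0.0086]
eef_rot: [0.177, 0.984, 0.0, -0.0]
ft_force: [-2.0, 0.6, 0.7]
width: 0.0214
grip_force: 1.1
```

{"op": "arm_command", "data": {"steps": [{"slide": [0,0,0],"rot": [0,0,0],"grip": 0.25},{"slide": [0,0,0],"rot": [0,0,0],"grip": 0.25},{"slide": [0,0,0],"rot": [0,0,0],"grip": 0.25},{"slide": [0,0,0],"rot": [0,0,0],"grip": 0.25},{"slide": [0,0,0],"rot": [0,0,0],"grip": 0.25},{"slide": [0,0,0],"rot": [0,0,0],"grip": 0.25},{"slide": [0.001,-0.0004,0],"rot": [0,0,0],"grip": 0.25},{"slide": [0.001,-0.0004,0],"rot": [0,0,0],"grip": 0.25}]}}

```text
time: 10.0
ee_pos: [0.5626, 0.2948, 0.0085]
eef_rot: [0.176, 0.984, 0.0, -0.001]
ft_force: [-7.7, 2.2, 3.1]
width: 0.0218
grip_force: 4.0
```

```bash
python3 st.py;  python3 - <<'E'
from h import *
save(eyes.camera("scene"),"s_end.png",(200,140,380,275),4.4)
E
```

```text
10.0 [0.5625815  0.29483622 0.00853506] [-7.74248438  2.20542173  3.07347731]
along 0.0612358881163857 lat 0.00021970193436186115 push 8.029866804577239
```

View pics/s_end.png

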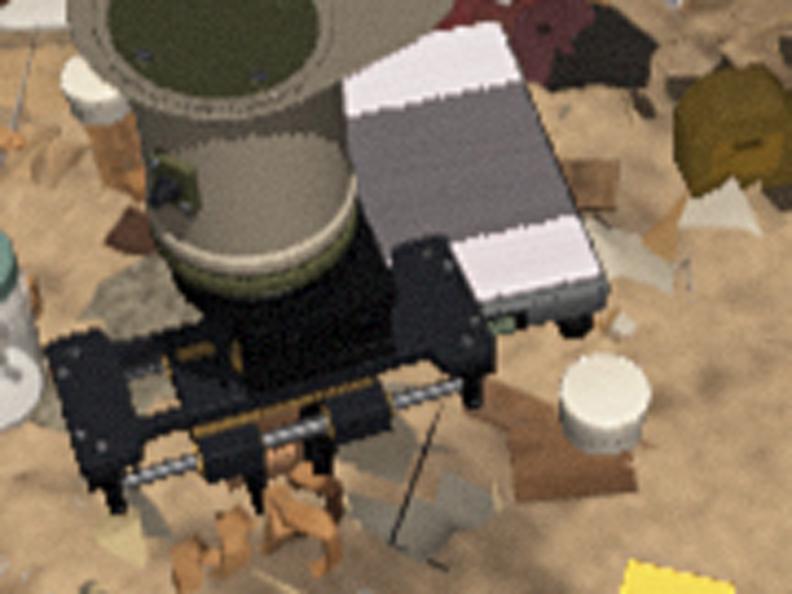

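The fingers bear on the thick end at crop (240–330, 440–500) with about 8 N. The scale, pot and tape measure are unmoved. The foot has taken up, at the distance expected. Back off, raise and go above the platter corner.

{"op": "arm_command", "data": {"steps": [{"slide": [-0.0094,0.0034,0],"rot": [0,0,0],"grip": 0.25},{"slide": [-0.0188,0.0068,0],"rot": [0,0,0],"grip": 0.25},{"slide": [0,0,0.04],"rot": [0,0,0],"grip": 0.1},{"slide": [0,0,0.05],"rot": [0,0,0],"grip": 0},{"slide": [0.03,-0.0135,0],"rot": [0,0,0],"grip": 0},{"slide": [0.03,-0.0135,0],"rot": [0,0,0],"grip": 0},{"slide": [0.03,-0.0135,0],"rot": [0,0,0],"grip": 0},{"slide": [0,0,0],"rot": [0,0,0],"grip": 0}]}}

```text
time: 11.05
ee_pos: [0.6268, 0.2622, 0.0981]
eef_rot: [0.178, 0.984, -0.0, 0.0]
ft_force: [-0.6, -0.3, 0.0]
width: 0.0005
grip_force: 0.0
```

```bash
python3 st.py;  python3 - <<'E'
from h import *
q=eyes.camera("scene");p=eyes.camera("top")
a=cv2.resize(q["pixels"][140:280,200:360,::-1],(457,400));b=cv2.resize(p["pixels"][85:245,240:390,::-1],(375,400))
cv2.imwrite("pics/chk.png",cv2.resize(np.hstack([a,b]),(796,383)))
E
```

```text
11.05 [0.62680551 0.26222243 0.09809512] [-0.58227271 -0.34620303  0.00530466]
along -0.010269322637131945 lat 0.008902265184494792 push 0.42876023341012676
```

View pics/chk.png

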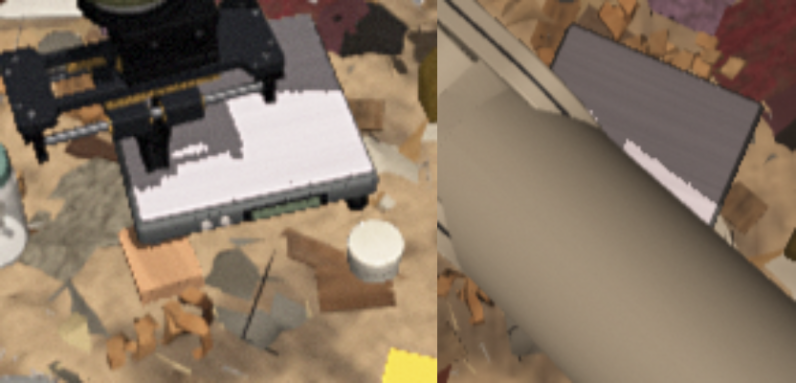

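The wedge sits under the near-left corner (crop 120–205, 230–300), about half inserted, with the scale level. Now press.

{"op": "arm_command", "data": {"steps": [{"slide": [-0.002,0.002,-0.02],"rot": [0,0,0],"grip": 0},{"slide": [0,0,-0.013],"rot": [0,0,0],"grip": 0},{"slide": [0,0,-0.003],"rot": [0,0,0],"grip": 0},{"slide": [0,0,-0.002],"rot": [0,0,0],"grip": 0},{"slide": [0,0,-0.001],"rot": [0,0,0],"grip": 0},{"slide": [0,0,-0.001],"rot": [0,0,0],"grip": 0},{"slide": [0,0,-0.001],"rot": [0,0,0],"grip": 0},{"slide": [0,0,0],"rot": [0,0,0],"grip": 0}]}}

```text
time: 12.15
ee_pos: [0.6236, 0.2659, 0.0576]
eef_rot: [0.177, 0.984, 0.0, 0.0]
ft_force: [0.6, 0.5, -0.3]
width: 0.0003
grip_force: 0.0
```

```bash
python3 st.py
```

```text
12.15 [0.62359404 0.26593671 0.0576385 ] [ 0.58581554  0.46420137 -0.28682012]
along -0.0059812275268115896 lat 0.006510281095276236 push -0.39173399391891683
```

{"op": "arm_command", "data": {"steps": [{"slide": [0,0,-0.001],"rot": [0,0,0],"grip": 0},{"slide": [0,0,-0.001],"rot": [0,0,0],"grip": 0},{"slide": [0,0,0],"rot": [0,0,0],"grip": 0},{"slide": [0,0,0],"rot": [0,0,0],"grip": 0},{"slide": [0,0,0],"rot": [0,0,0],"grip": 0},{"slide": [0,0,0],"rot": [0,0,0],"grip": 0},{"slide": [0,0,0],"rot": [0,0,0],"grip": 0},{"slide": [0,0,0],"rot": [0,0,0],"grip": 0}]}}

```text
time: 13.15
ee_pos: [0.6236, 0.2661, 0.0573]
eef_rot: [0.177, 0.984, 0.0, 0.0]
ft_force: [-4.6, -2.3, 13.2]
width: 0.0006
grip_force: 6.7
```

```bash
python3 st.py
```

```text
13.15 [0.62364069 0.26606498 0.05730242] [-4.62171418 -2.32222533 13.19918983]
along -0.005981192182028253 lat 0.006373794138448898 push 3.5488237538564475
```

It bears 13 N at z = 57.3 mm with no sinking. Let go straight up.

{"op": "arm_command", "data": {"steps": [{"slide": [0,0,0.003],"rot": [0,0,0],"grip": 0},{"slide": [0,0,0.02],"rot": [0,0,0],"grip": 0},{"slide": [0,0,0.05],"rot": [0,0,0],"grip": 0},{"slide": [0,0,0.05],"rot": [0,0,0],"grip": 0},{"slide": [-0.03,-0.05,0.02],"rot": [0,0,0],"grip": 0},{"slide": [-0.03,-0.05,0],"rot": [0,0,0],"grip": 0},{"slide": [-0.03,-0.05,0],"rot": [0,0,0],"grip": 0},{"slide": [0,0,0],"rot": [0,0,0],"grip": 0}]}}

```text
time: 14.15
ee_pos: [0.5329, 0.1105, 0.1993]
eef_rot: [0.18, 0.984, -0.002, 0.001]
ft_force: [0.7, 0.3, 0.2]
width: 0.0001
grip_force: 0.0
```

```bash
python3 - <<'E'
from h import *
q=eyes.camera("scene")
cv2.imwrite("pics/fin.png",cv2.resize(q["pixels"][130:290,170:380,::-1],None,fx=3.7,fy=3.7))
s=sensors.read_state();print(s["ee_pos"],s["ft_force"])
E
```

```text
[0.53353109 0.11343164 0.19974463] [ 0.96857454  0.41156423 -0.25441794]
```

View pics/fin.png

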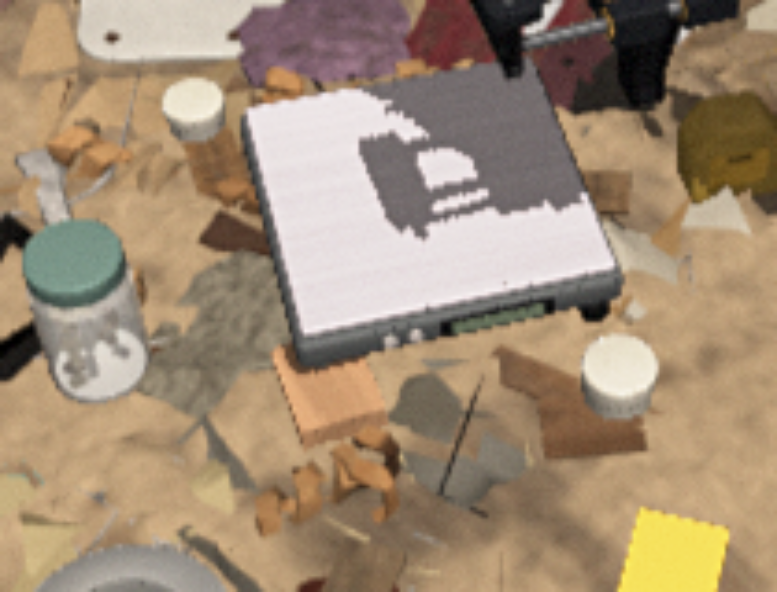

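The wedge lies flat under the corner at (275–385, 345–440). The jar, pot and tape measure stand where they were, and the arm is clear. I'm handing in.

```bash
python3 -c "
from bench import order
print(order.close_job())"
```

```text
the job is handed in; nothing more can be done
None
```

The wedge is under the short foot, the corner bore a 13 N press without sinking, the arm was clear of everything at the end, and the job is handed in; the hand-in returned no verdict.

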